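Push the carrier's roof hatch to its airing notch

ROBOT

A 6-joint arm with a two-finger parallel gripper is mounted at the origin on the work surface. World frame = base frame: x ahead of the robot, y to its left, z up, the work surface at z = 0. Lengths are in m, angles in rad, forces in N, time in s.
With the tool pointing down it reaches from about 0.225 to 0.875 m from the base axis. Payload 3.4 kg.
Tool frame: the origin (TCP) lies where the fingers leave the gripper's body, on its centre line; the fingertips stand 73 mm ahead of it and the grasp point (between the pads) lies 54 mm ahead of it; x points along the fingers, y is the direction in which the jaws open and shut, and the axes are right-handed (so a half turn about x gives the same grasp; the last joint's range is limited). The gripper opens to 85 mm and grips with 20 to 120 N. Pads are 22 mm wide; open, the fingers measure 114 mm over their backs; the gripper's body (76 mm by 85 mm) begins 54 mm behind the grasp point. The pads swing forward as they close: fully open they stand 13 mm farther back than shut.
Start: joints at [-1.437, 0.276, 1.505, -0, 1.361, -0.121], TCP at [0.145, -0.556, 0.304] pointing down, gripper open.
Joint ranges: [-2.89, 2.89], [-0.75, 2.08], [0.22, 2.7], [-1.18, 4.32], [0.11, 2.71], [-2.7, 2.7]. Speed limits (rad/s): [2.57, 2.57, 3.14, 3.14, 3.14, 3.14].

INTERFACE

Orientations are given as a unit quaternion [w, x, y, z].
In Python, from rig import manip gives the robot as it stands.
- The arm moves only by the tool play_rows, never from a script. Its argument "steps" is a list of rows, each a list of 5 numbers: the closure, from 0 (fully open) to 1 (shut), then the shift along the tool's x, y, z as a fraction of full scale, then the turn about the tool's x as a fraction of full scale. In form: [[grip, tx, ty, tz, twist], ...]. A call has 1 to 20 rows; each row shifts and turns the commanded pose from where the row before left it, along the tool's axes as they then stand; what a row does not reach is not made up. Full scale, the value 1, is 0.03 m for a shift and 6 degrees for a turn. A row lasts 1/10 s, in which the tool goes at most 50 mm and 8.59 degrees, less where a joint would pass 70% of its speed; a pose out of reach is approached as far as the arm can. A call with a number of a shift or a turn outside -1 to 1 is refused whole. A call with a gripper value outside its range is refused whole. The fingers move at their own pace and stop on an object; "newtons" is the grip in N (left out, the last holds). Time passes only in rows, so rows that do not move let the fingers close. It gives the time, the measured TCP pose, the force and the opening at its end, in the units of the state.
- manip.get_state(): the state, without advancing time (a new reading comes with each control period).
- manip.get_image(name): name is "scene" or "side" or "wrist"; returns (picture, depth): 420x560x3 uint8, red, green, blue; 420x560 float32, m along the optical axis (not along the pixel's ray), 0 where there is no reading.
- manip.camera_model(name): a dict with "mtx" (3x3 intrinsics, pixels), "R" (3x3) and "t" (3): a world point X has camera coordinates R X + t. Camera axes: x right, y down, z forward; pixel columns grow to the right and rows downward; lengths in m; the calibration is good to about 2 mm. A picture is of the moment at which its call begins: read the wrist's pose just before it. camera_model takes no time and is no camera call; for the wrist camera it gives the pose at the moment of the call.
- manip.sign_off(): hands the job in, once; it reports no verdict.
Trained networks look in the newest picture that a camera, given by its name, has taken for a name from the list of things; names that differ only in an ending like _2 or _b are one class to them, and where a whole thing is asked for, a point or a joint stands for the part that bears it (a point fixed in the world has none). Each returns a list of dicts, best first, with "conf" (0 to 1); they miss things now and then, are a little off and sometimes report something else, mostly with a low value. They report only what shows in the picture. A call takes as long as a camera call.
- manip.regions_of(camera, query): "mask" (420x560 bool, what is visible of it).
- manip.mark_of(camera, query): "location" ([x, y, z] in m, in the coordinates of the camera as it stood for that picture, good to about 4 mm: a listed point, or the origin of a listed thing).
The state is a dict: "clock": time; "qpos": joint angles; "qd": joint speeds; "effort": joint torques, N m; "position": TCP position; "ee_rot": TCP orientation; "contact_force": force on the tool from outside, world axes, zero at the start; "moment": the same for the moment, N m; "width": finger opening in m.
Only numpy, scipy, OpenCV 4.12 (cv2) and the standard library are available. Lean on these libraries where they do the work, as an engineer would, in place of code of your own. Each camera call takes 0.05 s, during which the arm holds its last target.

TASK

Push the sliding roof hatch of the transport box along its rails, by the upright rib on it, towards the open end of the roof until its rollers drop into the notch of the steel catch on the rails, so that an airing gap stays open beyond it. Only push it: never pinch the rib between the fingers, and leave the bowl, jar and brush where they are. Then take the hand clear, with the hatch staying in its notch.

Things in the scene. Friction and masses are not known exactly. Their poses are not given: they have to be found in the camera images.
- carrier: Grey plastic small-animal transport box, 240 mm (x) by 420 mm (y), fixed to the table; origin at the centre of its underside, z up. Two aluminium rails, 30 mm wide, centre lines at x = -105 and +105 mm, run along y on its long walls; rail tops 180 mm above the table. Its roof is closed over the negative-y half and open over the positive-y half.
- hatch (a joint): Travel of the white sliding hatch along the carrier's +y, in m: 0 = fully open (hatch centre at carrier y = -100 mm), 0.200 = fully shut (centre at y = +100 mm). Hatch panel 170 mm (x) by 190 mm (y), its top face 186 mm above the table. It cannot leave its rails; it slides with about 1.5 N of friction and stays where it is left.
- push_face (a point): Centre of the rear (carrier -y) face of the hatch's upright white rib, 204 mm above the table: the face to push on, towards carrier +y. The rib stands across the middle of the hatch: 110 mm wide along carrier x, 14 mm thick along y, 36 mm high from the panel (its top 222 mm above the table).
- rib_rear: The rear half (7 mm thick, carrier -y side) of the rib, with the face to push on; origin at the centre of its underside, 186 mm above the table. Axes as the carrier's.
- rib_lead: The leading half (7 mm thick, carrier +y side) of the rib; origin at the centre of its underside, 186 mm above the table. Fingers pressing on this half and on rib_rear at the same time count as pinching.
- axle (a point): Point on the hatch in line with its roller axle, in the middle of the width (x = 0) at 186 mm height, under the middle of the rib, 7 mm ahead (carrier +y) of the push face. The axle carries a black roller of 12 mm diameter on each rail.
- rollers (a joint): Height of the sprung rollers above the rail tops, in m: 0 = down on the rails or down in the notch, up to about 0.005 while they ride over a bump of the catch. A spring presses them down with 7 to 10 N.
- notch (a point): Bottom of the notch, at rail-top height (180 mm), half-way between the rails (carrier x = 0); y axis = carrier +y. With the rollers in the notch, the axle is in line with this point along carrier y within about 1 mm. The rollers snap in from the first peak (force dip), pulling the hatch up to 9 mm forward; leaving the notch forwards takes about 12 N.
- catch: Steel catch, alike on both rails; origin in the notch, axes as the carrier's. Its place along the rails varies. From carrier -y: a 30 degree ramp starts 18 mm before the notch, its peak (5 mm high) is 9 mm before the notch, then it falls into the notch; a steeper bump peaks (5 mm high) 8 mm past the notch and ends 14 mm past it. Pushing over the first bump takes about 7 N.
- bowl: Loose steel feeding bowl, 130 mm across, 50 mm high, on the table beyond the +y end of the carrier; origin at the centre of its underside. Leave alone.
- jar: Loose clear jar, 60 mm across, 100 mm high, on the table beyond the -y end of the carrier; origin at the centre of its underside. Leave alone.
- brush: Loose white hand brush, 200 mm long, lying on the table along the carrier's far (+x) side; origin under its middle. Leave alone.

How it is judged:
By the outcome, as a careful person would: the job done as asked, in the order asked, and still so for the second after the job is handed in, with the robot touching nothing.
It also fails if it takes over 45 s, if anything falls off the work surface, if the arm or the gripper's body presses on something with over 40 N, if the wrist force passes 120 N, or if a joint passes its speed limit or range.

## Working session

There is one attempt and no reset: what is moved stays moved. The work goes in short steps, Python scripts to look and compute and a tool call to move; the robot and the scene stay as the last step left them, time stands still between calls to the robot, and variables do not carry over. Pictures are saved under pics/ and viewed, and the job is handed in when it is done.

Besides the shell and the picture viewer there is one more tool, called after "Request:" as name(argument=value, ...) on one line, values as JSON. play_rows: Moves the arm, as the interface text tells. Its arguments: {"type":"object","properties":{"steps":{"type":"array","items":{"type":"array","items":{"type":"number"}}},"newtons":{"type":"number"}},"required":["steps"]}

```bash
mkdir -p pics; cat > h.py <<'E'
from rig import manip
import numpy as np, cv2
def snap(c,fn):
    m=manip.camera_model(c); p,d=manip.get_image(c); cv2.imwrite('pics/'+fn,p[:,:,::-1]); return p,d,m
def w(m,X): return np.array(m['R']).T@(np.array(X)-np.array(m['t']))
def marks(c,m,qs):
    for q in qs:
        try:
            for r in manip.mark_of(c,q)[:2]: print(c,q,round(r['conf'],2),w(m,r['location']).round(4))
        except Exception as e: print(q,e)
E
python3 - <<'E'
from h import *
s=manip.get_state(); print(s)
for c in ['scene','side','wrist']:
    p,d,m=snap(c,c+'0.png'); print(c,w(m,[0,0,0]).round(3))
    marks(c,m,['carrier','push_face','axle','notch','catch'])
E
```

```text
{'clock': 0.0, 'qpos': array([-1.43703120e+00,  2.76620092e-01,  1.50611788e+00,  3.88194036e-06,
        1.36066549e+00, -1.21028053e-01]), 'qd': array([ 4.47842869e-05,  2.71233465e-04, -1.94998845e-05, -5.96204681e-04,
       -6.55474679e-04,  2.15545617e-03]), 'effort': array([-8.00860180e-04, -4.16782844e+01, -2.45808560e+01, -4.07461230e-04,
        1.10542215e-02,  1.87033254e-05]), 'position': array([ 0.14485584, -0.55606663,  0.30303134]), 'ee_rot': array([-0.08919898, -0.70137342, -0.09047941,  0.70137889]), 'contact_force': array([ 0.3987026 ,  0.04568382, -0.58381593]), 'moment': array([-0.02704937,  0.00688977,  0.05896351]), 'width': 0.085318808169268}
scene [1.267 0.793 0.858]
scene carrier 0.58 [ 0.6012 -0.0685 -0.0022]
scene push_face 0.4 [ 0.5993 -0.0648 -0.0015]
scene axle 0.76 [ 0.5998 -0.1046  0.1804]
side [ 0.486 -0.984  0.797]
side push_face 0.87 [ 0.601  -0.1058  0.2058]
side axle 0.77 [ 0.6048 -0.1068  0.1893]
wrist [ 0.208 -0.541  0.373]
```

View pics/scene0.png

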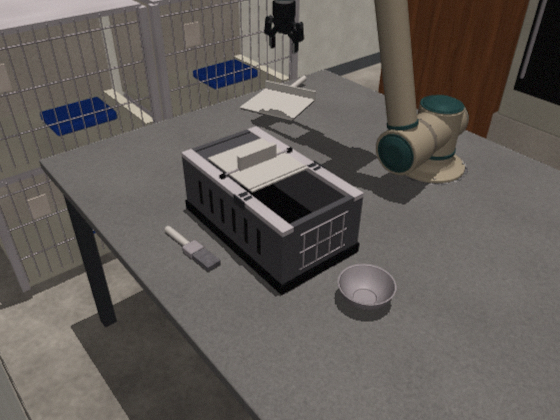

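View pics/side0.png

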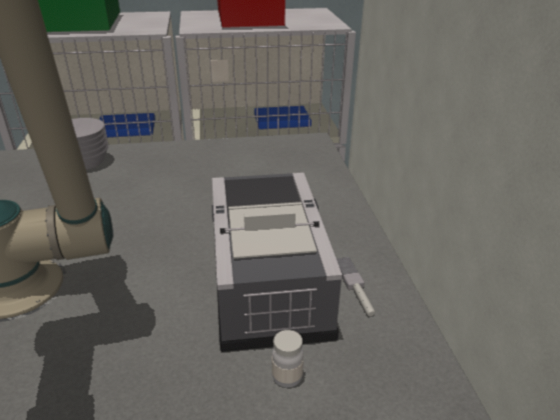

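```bash
python3 - <<'E'
from h import *
for c in ['scene','side']:
    p,d,m=snap(c,c+'0b.png')
    marks(c,m,['carrier','notch','catch','rib_rear','rib_lead','hatch','bowl','jar','brush','rollers'])
print(manip.get_state()['clock'])
E
```

```text
scene carrier 0.97 [ 0.6006 -0.0661 -0.003 ]
scene catch 0.66 [ 0.6032 -0.0633 -0.0025]
scene rib_rear 0.49 [ 0.5991 -0.1043  0.1806]
scene rib_lead 0.87 [ 0.6048 -0.0949  0.1855]
hatch it knows: axle, bowl, brush, carrier, catch, jar, notch, push_face, rib_lead, rib_rear
scene bowl 0.84 [ 0.5915  0.2755 -0.0048]
scene bowl 0.72 [ 0.5988 -0.0662  0.0006]
scene brush 0.82 [ 8.063e-01 -1.221e-01 -5.000e-04]
rollers it knows: axle, bowl, brush, carrier, catch, jar, notch, push_face, rib_lead, rib_rear
side rib_rear 0.7 [ 0.6055 -0.1079  0.1868]
side rib_lead 0.46 [ 0.5983 -0.0988  0.1875]
hatch it knows: axle, bowl, brush, carrier, catch, jar, notch, push_face, rib_lead, rib_rear
side jar 0.89 [ 0.6024 -0.3524 -0.0041]
side brush 0.76 [ 0.8053 -0.1191  0.0048]
rollers it knows: axle, bowl, brush, carrier, catch, jar, notch, push_face, rib_lead, rib_rear
1.8
```

```bash
python3 - <<'E'
import cv2
a=cv2.imread('pics/scene0.png')[120:250,170:370]; cv2.imwrite('pics/sc_z.png',cv2.resize(a,None,fx=4,fy=4,interpolation=cv2.INTER_CUBIC))
a=cv2.imread('pics/side0.png')[165:290,200:345]; cv2.imwrite('pics/si_z.png',cv2.resize(a,None,fx=4.5,fy=4.5,interpolation=cv2.INTER_CUBIC))
E
```

```text
(no output)
```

View pics/sc_z.png

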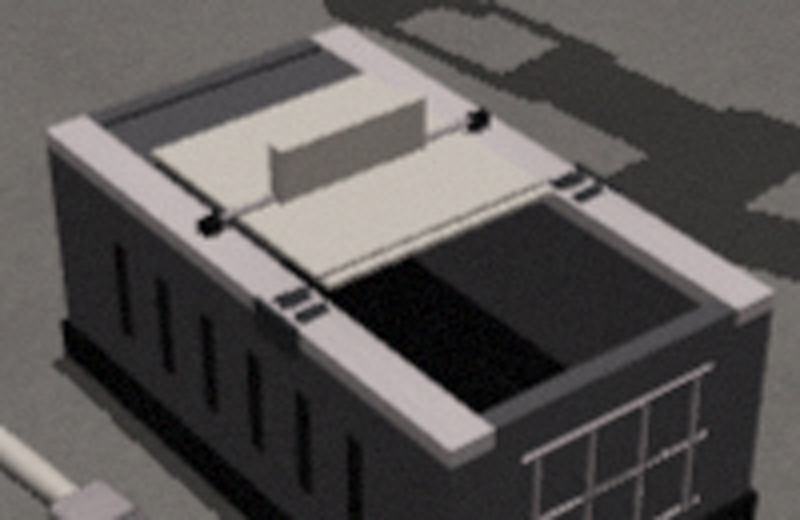

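View pics/si_z.png

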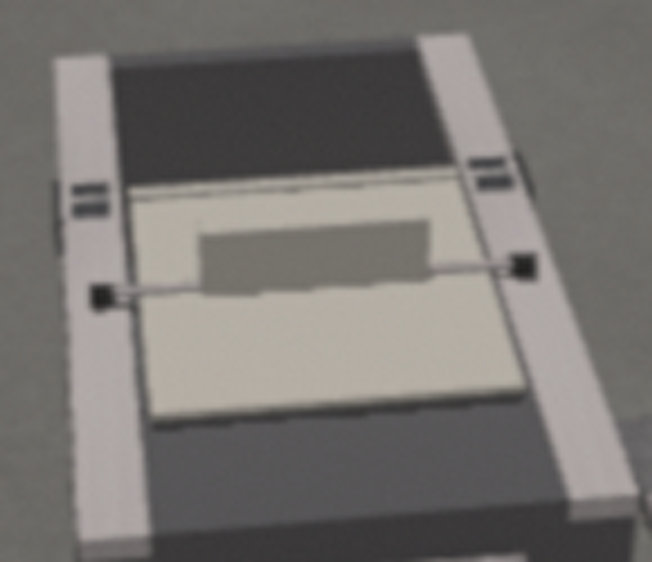

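```bash
python3 - <<'E'
from h import *
def pl(c,u,v,z):
    m=manip.camera_model(c);K=np.array(m['mtx']);R=np.array(m['R']);t=np.array(m['t'])
    o=-R.T@t; r=R.T@np.linalg.solve(K,[u,v,1]); return (o+r*(z-o[2])/r[2])
def Z(c,u,v,z):
    if c=='scene': return pl(c,170+u/4,120+v/4,z)
    return pl(c,200+u/4.5,165+v/4.5,z)
print('scene corners',*[Z('scene',u,v,.18).round(4)[:2] for u,v in [(48,130),(92,115),(312,40),(352,27),(452,455),(495,432),(735,308),(775,292)]])
print('side corners',*[Z('side',u,v,.18).round(4)[:2] for u,v in [(53,57),(107,55),(417,37),(468,35),(80,543),(150,538),(572,500),(637,493)]])
for n,l in dict(sceneFar=[(278,296),(308,302),(328,307),(296,318),(295,298),(312,313)],sceneNear=[(567,180),(590,190),(578,185)]).items():
    print(n,*[Z('scene',u,v,.1835).round(4)[:2] for u,v in l])
print('sideL',*[Z('side',90,v,.1835).round(4)[:2] for v in (183,190,195,203,209,216)])
print('sideR',*[Z('side',490,v,.1835).round(4)[:2] for v in (158,163,168,176,182,188)])
print('rollers',Z('scene',210,224,.186),Z('scene',478,119,.186),Z('side',102,297,.186),Z('side',523,266,.186))
E
```

```text
scene corners [ 0.7196 -0.2661] [ 0.6873 -0.265 ] [ 0.5136 -0.2591] [ 0.4802 -0.2571] [0.7286 0.1531] [0.6988 0.1525] [0.5186 0.1517] [0.4891 0.1549]
side corners [0.4865 0.1488] [0.5173 0.147 ] [0.6975 0.1441] [0.7274 0.1424] [ 0.4822 -0.2729] [ 0.5112 -0.2739] [ 0.6914 -0.2749] [ 0.7201 -0.2744]
sceneFar [ 0.717  -0.0165] [ 0.7072 -0.001 ] [0.7013 0.0101] [0.7218 0.0075] [ 0.7106 -0.0088] [0.7119 0.0092]
sceneNear [ 0.5039 -0.0071] [0.5007 0.0104] [0.5026 0.0015]
sideL [0.5005 0.0038] [ 0.5002 -0.003 ] [ 0.4999 -0.0079] [ 0.4995 -0.0155] [ 0.4993 -0.0212] [ 0.4989 -0.0278]
sideR [ 7.113e-01 -4.000e-04] [ 0.7103 -0.0054] [ 0.7093 -0.0103] [ 0.7077 -0.0182] [ 0.7066 -0.024 ] [ 0.7054 -0.0297]
rollers [ 0.70645755 -0.10015562  0.186     ] [ 0.50112948 -0.09581239  0.186     ] [ 0.50093988 -0.10405932  0.186     ] [ 0.70618344 -0.10625322  0.186     ]
```

```bash
cat >> h.py <<'E'
from scipy.spatial.transform import Rotation as Ro
def RT(s): q=s['ee_rot']; return Ro.from_quat([q[1],q[2],q[3],q[0]]).as_matrix()
def go(tgt):
    s=manip.get_state(); R=RT(s); d=np.array(tgt)-s['position']; print('pos',s['position'].round(4),'tool shift mm',(R.T@d*1000).round(1),'units',(R.T@d/.03).round(2)); return R
E
python3 - <<'E'
from h import *
print(go([.6015,-.157,.30]).round(3))
E
```

```text
pos [ 0.1449 -0.5565  0.3039] tool shift mm [   3.9 -271.5 -542.5] units [  0.13  -9.05 -18.08]
[[ 0.     0.252 -0.968]
 [-0.    -0.968 -0.252]
 [-1.     0.    -0.   ]]
```

```bash
python3 - <<'E'
from h import *
s=manip.get_state(); R=RT(s); d=np.array([.6015,-.157,.31])-s['position']
rows=[]
for i in range(20):
    t=R.T@d/20/.03; rows.append([1]+[round(x,2) for x in t]+[-.62])
    R=R@Ro.from_euler('x',-.62*6,degrees=True).as_matrix()
print(rows); print(R.round(3))
E
```

```text
[[1, np.float64(-0.01), np.float64(-0.45), np.float64(-0.9), -0.62], [1, np.float64(-0.01), np.float64(-0.39), np.float64(-0.93), -0.62], [1, np.float64(-0.01), np.float64(-0.33), np.float64(-0.96), -0.62], [1, np.float64(-0.01), np.float64(-0.27), np.float64(-0.97), -0.62], [1, np.float64(-0.01), np.float64(-0.21), np.float64(-0.99), -0.62], [1, np.float64(-0.01), np.float64(-0.14), np.float64(-1.0), -0.62], [1, np.float64(-0.01), np.float64(-0.08), np.float64(-1.01), -0.62], [1, np.float64(-0.01), np.float64(-0.01), np.float64(-1.01), -0.62], [1, np.float64(-0.01), np.float64(0.06), np.float64(-1.01), -0.62], [1, np.float64(-0.01), np.float64(0.12), np.float64(-1.0), -0.62], [1, np.float64(-0.01), np.float64(0.19), np.float64(-0.99), -0.62], [1, np.float64(-0.01), np.float64(0.25), np.float64(-0.98), -0.62], [1, np.float64(-0.01), np.float64(0.31), np.float64(-0.96), -0.62], [1, np.float64(-0.01), np.float64(0.38), np.float64(-0.94), -0.62], [1, np.float64(-0.01), np.float64(0.44), np.float64(-0.91), -0.62], [1, np.float64(-0.01), np.float64(0.49), np.float64(-0.88), -0.62], [1, np.float64(-0.01), np.float64(0.55), np.float64(-0.85), -0.62], [1, np.float64(-0.01), np.float64(0.6), np.float64(-0.81), -0.62], [1, np.float64(-0.01), np.float64(0.65), np.float64(-0.77), -0.62], [1, np.float64(-0.01), np.float64(0.7), np.float64(-0.73), -0.62]]
[[ 0.     1.    -0.017]
 [-0.    -0.017 -1.   ]
 [-1.     0.     0.   ]]
```

Request:
play_rows(steps=[[1,-0.01,-0.45,-0.9,-0.62],[1,-0.01,-0.39,-0.93,-0.62],[1,-0.01,-0.33,-0.96,-0.62],[1,-0.01,-0.27,-0.97,-0.62],[1,-0.01,-0.21,-0.99,-0.62],[1,-0.01,-0.14,-1,-0.62],[1,-0.01,-0.08,-1,-0.62],[1,-0.01,-0.01,-1,-0.62],[1,-0.01,0.06,-1,-0.62],[1,-0.01,0.12,-1,-0.62],[1,-0.01,0.19,-0.99,-0.62],[1,-0.01,0.25,-0.98,-0.62],[1,-0.01,0.31,-0.96,-0.62],[1,-0.01,0.38,-0.94,-0.62],[1,-0.01,0.44,-0.91,-0.62],[1,-0.01,0.49,-0.88,-0.62],[1,-0.01,0.55,-0.85,-0.62],[1,-0.01,0.6,-0.81,-0.62],[1,-0.01,0.65,-0.77,-0.62],[1,-0.01,0.7,-0.73,-0.62]])

```text
clock: 3.8
position: [0.6011, -0.1569, 0.3099]
ee_rot: [-0.496, -0.504, -0.496, 0.504]
contact_force: [0.5, -0.4, 0.1]
width: -0.0001
```

```bash
python3 - <<'E'
from h import *
for c in ['wrist','side']:
    p,d,m=snap(c,c+'1.png'); marks(c,m,['push_face','axle','notch','catch'])
s=manip.get_state(); print(s['clock'],s['contact_force'],s['width'])
print(go([.6015,-.157,.268]).round(3))
E
```

```text
wrist push_face 0.7 [ 0.6015 -0.1107  0.201 ]
wrist push_face 0.4 [ 0.6011 -0.1045  0.1851]
wrist axle 0.61 [ 0.6023 -0.1055  0.1897]
side push_face 0.8 [ 0.5994 -0.1089  0.2081]
side push_face 0.47 [ 0.6031 -0.1054  0.1855]
side axle 0.97 [ 0.6065 -0.1043  0.184 ]
4.3 [ 0.18856646  0.42784771 -0.46661777] 0.0002980345128994579
pos [ 0.5996 -0.1586  0.3101] tool shift mm [42.1  1.9 -1.7] units [ 1.4   0.06 -0.06]
[[ 0.     1.    -0.019]
 [-0.    -0.019 -1.   ]
 [-1.     0.     0.   ]]
```

View pics/wrist1.png

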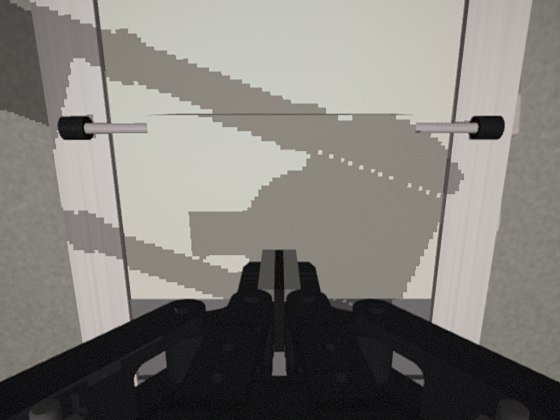

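View pics/side1.png

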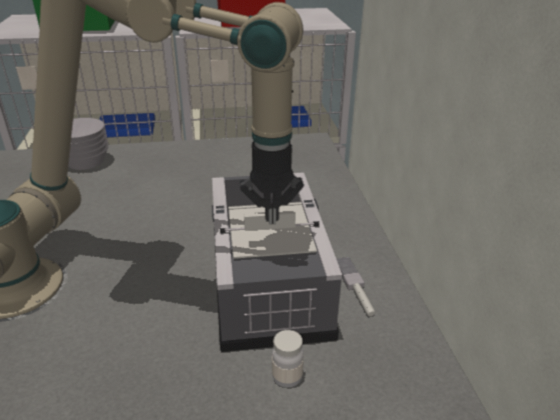

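Request:
play_rows(steps=[[1,0.5,0,0,0],[1,0.5,0,0,0],[1,0.4,0,0,0],[1,0,0.05,-0.3,0],[1,0,0,-0.3,0],[1,0,0,-0.3,0],[1,0,0,0,0],[1,0,0,0,0]])

```text
clock: 5.1
position: [0.6025, -0.1304, 0.2686]
ee_rot: [0.496, 0.504, 0.495, -0.504]
contact_force: [0.3, -0.5, -0.1]
width: -0.0005
```

```bash
python3 - <<'E'
from h import *
for c in ['wrist','scene']:
    p,d,m=snap(c,c+'2.png'); marks(c,m,['push_face','notch','catch'])
s=manip.get_state(); print(s['clock'],s['contact_force'],s['width'],s['position'])
E
```

```text
wrist push_face 0.9 [ 0.6015 -0.1109  0.1994]
scene push_face 0.49 [ 0.5994 -0.1082  0.2002]
5.5 [-0.81879279  0.15317049 -0.94279723] 0.00013872018480400465 [ 0.60215853 -0.13115145  0.26789219]
```

View pics/wrist2.png

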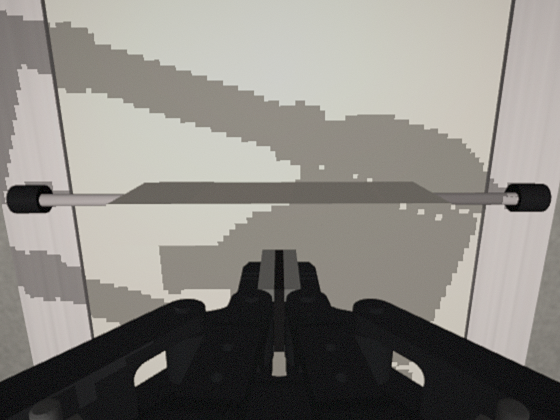

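Request:
play_rows(steps=[[1,0,0,-0.15,0],[1,0,0,-0.15,0],[1,0,0,-0.15,0],[1,0,0,-0.2,0],[1,0,0,-0.2,0],[1,0,0,-0.2,0],[1,0,0,-0.2,0],[1,0,0,-0.2,0],[1,0,0,-0.2,0],[1,0,0,-0.2,0],[1,0,0,-0.15,0],[1,0,0,-0.1,0],[1,0,0,-0.1,0],[1,0,0,0,0]])

```text
clock: 6.9
position: [0.6035, -0.0643, 0.2679]
ee_rot: [0.496, 0.505, 0.496, -0.504]
contact_force: [-0.5, 0.8, -0.6]
width: 0.0003
```

```bash
python3 - <<'E'
from h import *
for c in ['wrist','scene']:
    p,d,m=snap(c,c+'3.png'); marks(c,m,['push_face','notch','catch'])
s=manip.get_state(); print(s['clock'],s['contact_force'],s['width'],s['position'])
a=cv2.imread('pics/scene3.png')[120:250,170:370]; cv2.imwrite('pics/sc3_z.png',cv2.resize(a,None,fx=4,fy=4,interpolation=cv2.INTER_CUBIC))
E
```

```text
wrist push_face 0.77 [ 0.6007 -0.0545  0.2011]
scene push_face 0.34 [ 0.5905  0.2741 -0.0028]
scene notch 0.38 [ 0.6045 -0.0397  0.1839]
7.3 [-0.18169873  0.76746342 -0.21603477] 0.0004948431438011624 [ 0.60343626 -0.06496225  0.26793594]
```

View pics/wrist3.png

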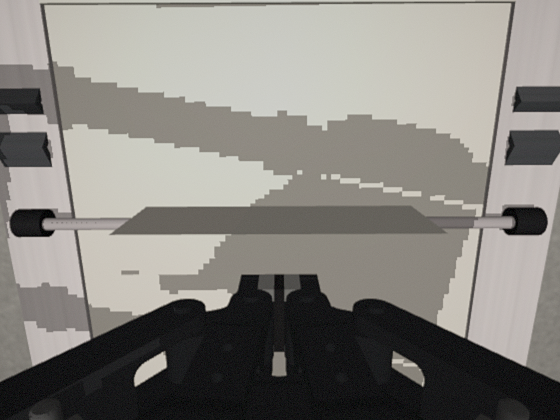

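View pics/sc3_z.png

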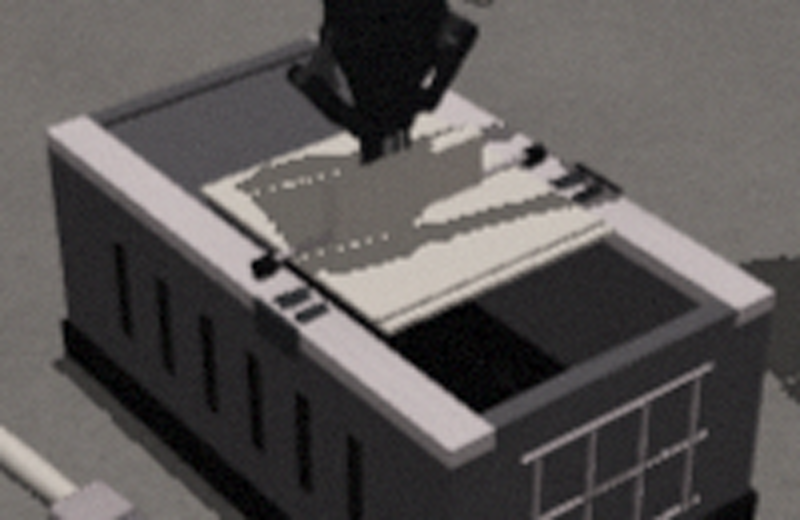

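```bash
python3 - <<'E'
from h import *
a=cv2.imread('pics/wrist3.png'); z=lambda b:cv2.resize(b,None,fx=4,fy=4,interpolation=cv2.INTER_CUBIC)
cv2.imwrite('pics/w3z.png',cv2.hconcat([z(a[80:230,0:90]),z(a[80:230,470:560])]))
m=manip.camera_model('wrist');K=np.array(m['mtx']);R=np.array(m['R']);t=np.array(m['t']);o=-R.T@t
def pl(u,v,z):
    r=R.T@np.linalg.solve(K,[u,v,1]); return (o+r*(z-o[2])/r[2])
print('axleL',pl(33,222,.186),'axleR',pl(525,221,.186))
for v in (165,133,112,100,89): print(v,[pl(u,v,zz)[1].round(4) for zz in (.18,.185) for u in (30,530)])
E
```

```text
axleL [ 0.50199061 -0.04553079  0.186     ] axleR [ 0.70693894 -0.04890625  0.186     ]
165 [np.float64(-0.0226), np.float64(-0.0264), np.float64(-0.0219), np.float64(-0.0256)]
133 [np.float64(-0.0095), np.float64(-0.0132), np.float64(-0.0092), np.float64(-0.0128)]
112 [np.float64(-0.0012), np.float64(-0.0049), np.float64(-0.0012), np.float64(-0.0048)]
100 [np.float64(0.0034), np.float64(-0.0002), np.float64(0.0032), np.float64(-0.0003)]
89 [np.float64(0.0076), np.float64(0.004), np.float64(0.0073), np.float64(0.0038)]
```

View pics/w3z.png

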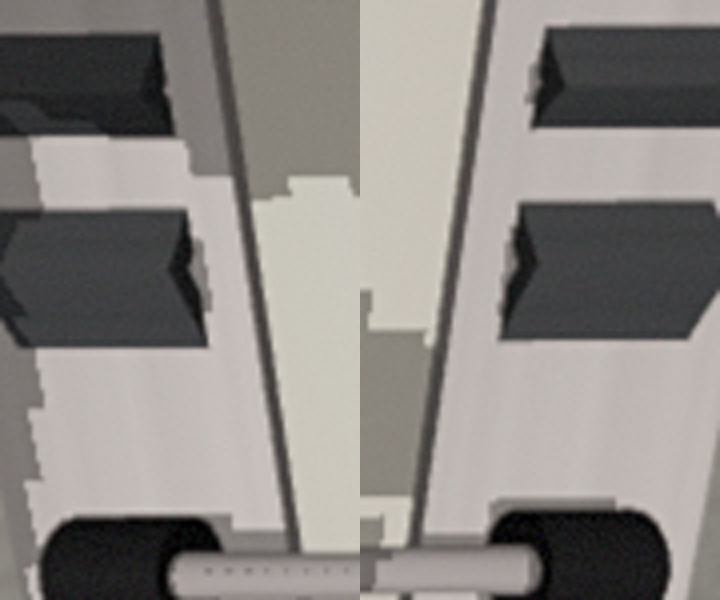

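Request:
play_rows(steps=[[1,0,0,-0.12,0],[1,0,0,-0.12,0],[1,0,0,-0.12,0],[1,0,0,-0.12,0],[1,0,0,-0.1,0],[1,0,0,-0.1,0],[1,0,0,-0.07,0]])

```text
clock: 8.0
position: [0.6038, -0.0424, 0.2679]
ee_rot: [-0.496, -0.504, -0.495, 0.504]
contact_force: [0.4, -4.8, -0.5]
width: -0.0003
```

Request:
play_rows(steps=[[1,0,0,-0.03,0],[1,0,0,-0.03,0]])

```text
clock: 8.2
position: [0.6038, -0.0419, 0.268]
ee_rot: [-0.497, -0.503, -0.495, 0.505]
contact_force: [0.8, -7.6, -0.7]
width: 0.0001
```

Request:
play_rows(steps=[[1,0,0,-0.03,0],[1,0,0,-0.03,0]])

```text
clock: 8.4
position: [0.6038, -0.0407, 0.268]
ee_rot: [-0.497, -0.503, -0.495, 0.505]
contact_force: [-0.6, -7.4, -0.8]
width: 0.0002
```

Request:
play_rows(steps=[[1,0,0,-0.04,0],[1,0,0,-0.04,0],[1,0,0,-0.04,0]])

```text
clock: 8.7
position: [0.6038, -0.0375, 0.268]
ee_rot: [-0.497, -0.503, -0.494, 0.506]
contact_force: [-0.2, -8.6, -0.0]
width: -0.0002
```

Request:
play_rows(steps=[[1,0,0,-0.04,0],[1,0,0,-0.04,0]])

```text
clock: 8.9
position: [0.6039, -0.0348, 0.2679]
ee_rot: [-0.497, -0.503, -0.495, 0.505]
contact_force: [-0.2, -6.7, -0.3]
width: 0.0002
```

Request:
play_rows(steps=[[1,0,0,-0.03,0]])

```text
clock: 9.0
position: [0.6039, -0.033, 0.2679]
ee_rot: [-0.496, -0.504, -0.495, 0.505]
contact_force: [0.5, -2.6, -0.0]
width: -0.0
```

Request:
play_rows(steps=[[1,0,0,-0.03,0]])

```text
clock: 9.1
position: [0.6039, -0.0308, 0.2679]
ee_rot: [0.495, 0.505, 0.496, -0.504]
contact_force: [1.1, 0.3, 0.8]
width: -0.0001
```

Force dipped to zero at the predicted peak: snapped in. Checking.

```bash
python3 - <<'E'
from h import *
p,d,m=snap('wrist','wrist4.png'); marks('wrist',m,['push_face','axle','notch'])
s=manip.get_state(); print(s['clock'],s['contact_force'],s['position'])
E
```

```text
wrist push_face 0.96 [ 0.5999 -0.022   0.1983]
wrist axle 0.9 [ 0.6024 -0.0157  0.1867]
9.3 [0.42084509 0.49076374 0.72931269] [ 0.60382447 -0.03028176  0.26786643]
```

View pics/wrist4.png

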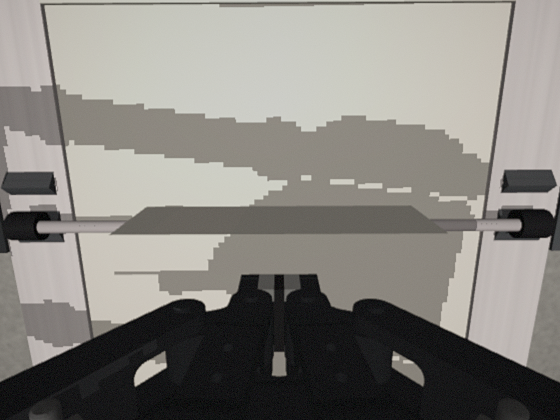

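```bash
python3 - <<'E'
from h import *
for c in ['side','scene']: snap(c,c+'4.png')
p,d,m=snap('wrist','wrist5.png')
a=cv2.imread('pics/wrist5.png'); z=lambda b:cv2.resize(b,None,fx=4,fy=4,interpolation=cv2.INTER_CUBIC)
cv2.imwrite('pics/w5z.png',cv2.hconcat([z(a[150:280,0:90]),z(a[150:280,470:560])]))
a=cv2.imread('pics/side4.png')[165:290,200:345]; cv2.imwrite('pics/si4z.png',cv2.resize(a,None,fx=4.5,fy=4.5,interpolation=cv2.INTER_CUBIC))
K=np.array(m['mtx']);R=np.array(m['R']);t=np.array(m['t']);o=-R.T@t
def pl(u,v,z):
    r=R.T@np.linalg.solve(K,[u,v,1]); return (o+r*(z-o[2])/r[2])
for v in (172,192,210,222,225,228,242): print(v,[pl(u,v,zz)[1].round(4) for zz in (.18,.186,.191) for u in (30,530)])
s=manip.get_state();print(s['position'],s['contact_force'])
E
```

```text
172 [np.float64(0.009), np.float64(0.0052), np.float64(0.0099), np.float64(0.0063), np.float64(0.0107), np.float64(0.0072)]
192 [np.float64(0.0004), np.float64(-0.0034), np.float64(0.0017), np.float64(-0.002), np.float64(0.0028), np.float64(-0.0008)]
210 [np.float64(-0.0075), np.float64(-0.0113), np.float64(-0.0059), np.float64(-0.0096), np.float64(-0.0046), np.float64(-0.0082)]
222 [np.float64(-0.0128), np.float64(-0.0167), np.float64(-0.0111), np.float64(-0.0148), np.float64(-0.0096), np.float64(-0.0132)]
225 [np.float64(-0.0142), np.float64(-0.0181), np.float64(-0.0124), np.float64(-0.0161), np.float64(-0.0108), np.float64(-0.0145)]
228 [np.float64(-0.0156), np.float64(-0.0195), np.float64(-0.0137), np.float64(-0.0174), np.float64(-0.0121), np.float64(-0.0157)]
242 [np.float64(-0.022), np.float64(-0.026), np.float64(-0.0199), np.float64(-0.0237), np.float64(-0.0181), np.float64(-0.0218)]
[ 0.60387674 -0.03062019  0.26786026] [0.13603155 0.30275999 0.26762962]
```

View pics/w5z.png

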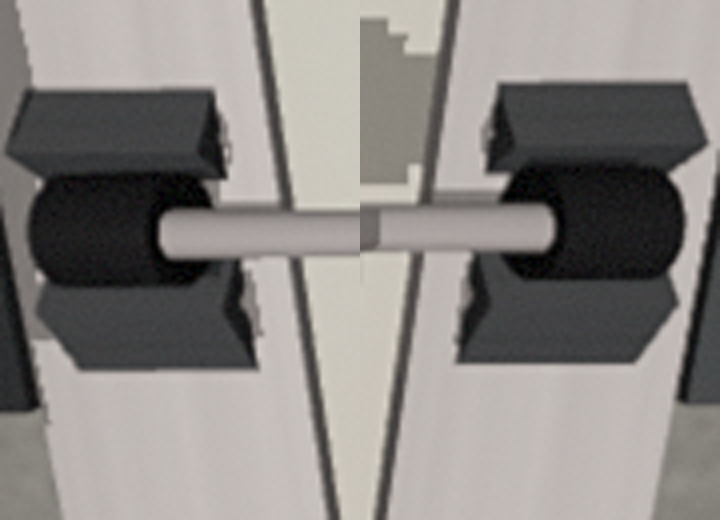

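View pics/si4z.png

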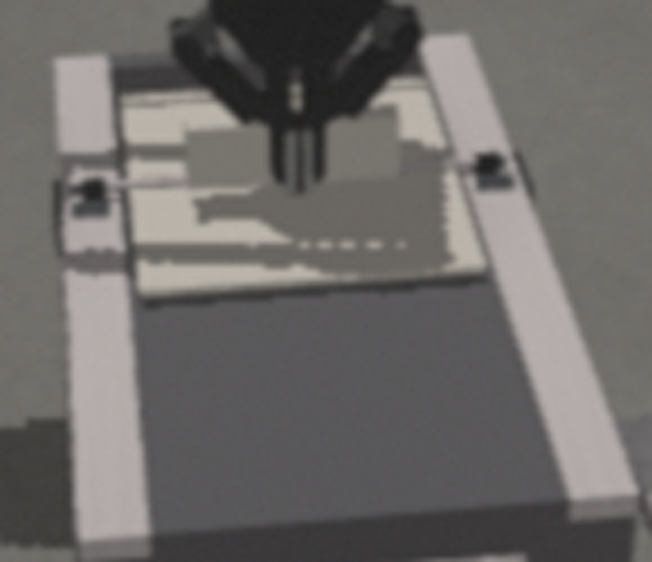

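The rollers now sit between the two bumps on both rails (row ~206, with the bumps at 172–194 and 220–242), so the hatch has snapped in. I'll back off and lift clear.

Request:
play_rows(steps=[[1,0,0,0.3,0],[1,0,0,0.5,0],[1,0,0,0.5,0],[1,-0.5,0,0,0],[1,-0.8,0,0,0],[1,-0.8,0,0,0],[1,-0.8,0,0,0],[1,0,0,0.5,0],[1,0,0,0.8,0],[1,0,0,0.8,0],[1,0,0,0,0],[1,0,0,0,0]])

```text
clock: 10.65
position: [0.6017, -0.1345, 0.3538]
ee_rot: [-0.494, -0.505, -0.496, 0.505]
contact_force: [0.3, -0.2, 0.2]
width: 0.0001
```

```bash
python3 - <<'E'
from h import *
p,d,m=snap('wrist','wrist6.png'); marks('wrist',m,['push_face','axle','notch','catch'])
p,d,m=snap('scene','scene6.png'); marks('scene',m,['axle','bowl','brush','push_face'])
s=manip.get_state();print(s['clock'],s['position'],s['contact_force'])
a=cv2.imread('pics/scene6.png')[120:250,170:370]; cv2.imwrite('pics/sc6_z.png',cv2.resize(a,None,fx=4,fy=4,interpolation=cv2.INTER_CUBIC))
E
```

```text
scene bowl 0.84 [ 0.5895  0.2757 -0.004 ]
scene brush 0.67 [ 0.8095 -0.1193  0.001 ]
scene push_face 0.39 [ 0.6024 -0.0103  0.1993]
11.15 [ 0.60219921 -0.1325765   0.35497371] [ 0.04800622 -0.06416859  0.48974869]
```

View pics/wrist6.png

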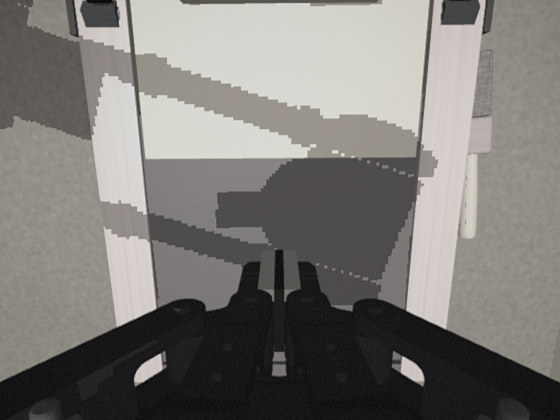

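View pics/sc6_z.png

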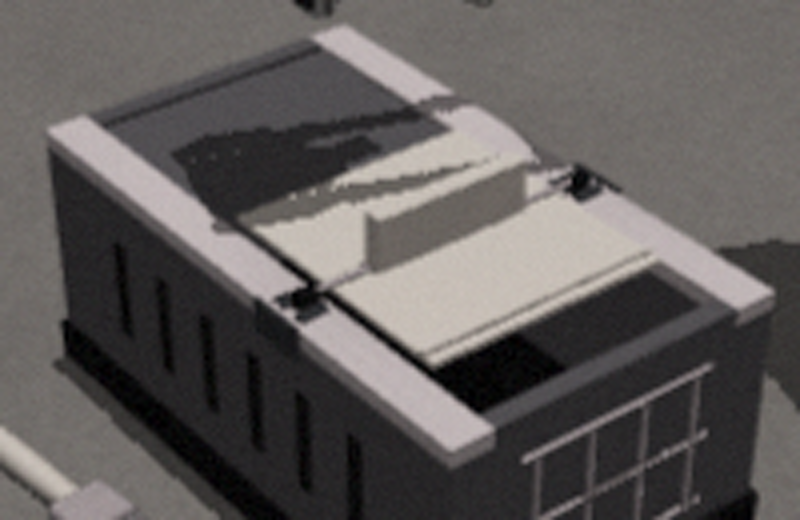

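The scene view shows both rollers seated in the catches at zoomed pixels (302,300) and (582,181). The airing gap is open beyond the hatch, and the hand is clear of it.

```bash
python3 -c "
from rig import manip
print(manip.sign_off())"
```

```text
the job is handed in; nothing more can be done
None
```

The hatch is in the notch of the catch, with the airing gap open beyond it, and I have handed the job in.

- **Push:** I pushed the hatch towards +y with the closed fingertips against the rear face of the rib only. The force rose to about 8.6 N on the first ramp. It fell to about 0 N at the peak, where the camera measurement had put it.
- **Rollers:** One wrist picture taken right at the dip still showed the rollers on the peak. The next one showed them between the two bumps on both rails. After I took the hand away, the scene picture still showed them there.
- **Hand:** I backed off and lifted clear. The last force reading was noise level, 0.5 N or less, at about 11 s on the clock.
- **Other objects:** The bowl and brush measured where they were at the start, within the network's error. I did not measure the jar again. The hand passed well above it on the way in and did not go near it afterwards.
- **Network checks:** After the retreat, the networks did not report the axle or notch. The seating therefore rests on the pictures and the push-face mark (y about -0.010, against about -0.014 expected).

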